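# Set a foam-board panel to the scribed line of the cutting jig and weigh it down

## Robot

A 7-joint arm with a two-finger parallel gripper is mounted at the origin on the work surface. World frame = base frame: x ahead of the robot, y to its left, z up, the work surface at z = 0. Lengths are in m, angles in rad, forces in N, time in s.
With the tool pointing down it reaches from about 0.35 to 0.9 m from the base axis. Payload 8.1 kg.
Tool frame: the origin (TCP) lies at the very end of the fingers, on their centre line; the grasp point (between the pads) lies 19 mm behind it; z points along the fingers, y is the line along which they close (so a half turn about z gives the same grasp; the last joint's range is limited). The gripper opens to 92 mm and grips with 3 to 60 N. Pads are 19 mm wide; open, the fingers measure 130 mm over their backs; the gripper's body (75 mm by 190 mm) begins 47 mm behind the grasp point.
Start: joints at [1.135, 0.434, 0.025, 1.573, -0.012, 1.134, -0.075], TCP at [0.204, -0.591, 0.227] pointing down, gripper open.
Joint ranges: [-2.62, 2.62], [-0.44, 2.09], [-1.27, 1.32], [0.08, 2.57], [-1.32, 4.46], [0.12, 2], [-2.74, 2.74]. Speed limits (rad/s): [2.22, 2.22, 3.01, 3.01, 3.14, 3.14, 3.14].

## Interface

Orientations are given as [roll, pitch, yaw] about the fixed x, y, z axes, in that order (R = Rz(yaw) Ry(pitch) Rx(roll)).
In Python, from bench import bot, camera, job, spotter gives the robot as it stands.
- The arm moves only by the tool send_rows, never from a script. Its argument "series" is a list of rows, each a list of 3 entries, a list of its own where there are three numbers: the shift along the tool's x, y, z scaled (see below), then the turn, a rotation vector about the tool's x, y, z scaled (see below), then the finger opening in mm, from 0 to 91.8. In form: [[[x, y, z], [rx, ry, rz], claw], ...]. A call has 1 to 8 rows; each row shifts and turns the commanded pose from where the row before left it, along the tool's axes as they then stand; what a row does not reach is not made up. The controller multiplies each number of a shift by 500 mm and each number of a turn by pi/2 rad. A row lasts 1/8 s, in which the tool goes at most 62.5 mm and 10.7 degrees, less where a joint would pass 70% of its speed; a pose out of reach is approached as far as the arm can. A call with a number of a shift or a turn outside -1 to 1 is refused whole. A call with a gripper value outside its range is refused whole. The fingers move at their own pace and stop on an object; "newtons" is the grip in N (left out, the last holds). Time passes only in rows, so rows that do not move let the fingers close. It gives the time, the measured TCP pose, the force, the opening and the grip force at its end, in the units of the state.
- bot.read_state(): the state, without advancing time (a new reading comes with each control period).
- camera(name): name is "scene" or "top"; returns a dict with "img" (420x560x3 uint8, blue, green, red), "z_map" (420x560 float32, m along the optical axis (not along the pixel's ray), 0 where there is no reading), "intrinsics" (3x3 intrinsics, pixels), "D" ([k1, k2, p1, p2, k3] as OpenCV has them; the pictures are not rectified), "world_to_cam" (4x4, takes a point from world to camera coordinates). Camera axes: x right, y down, z forward; pixel columns grow to the right and rows downward; lengths in m; the calibration is good to about 2 mm. A picture is of the moment at which its call begins.
- job.job_done(): hands the job in; it is judged then, once.
Trained networks look in a picture, given as the dict that the camera call returned (one of the last four; its "shot" number tells which), for a name from the list of things; names that differ only in an ending like _2 or _b are one class to them, and where a whole thing is asked for, a point or a joint stands for the part that bears it (a point fixed in the world has none). Each returns a list of dicts, best first, with "score" (0 to 1); they miss things now and then, are a little off and sometimes report something else, mostly with a low value. They report only what shows in the picture. A call takes as long as a camera call.
- spotter.spot_in(picture, name): "location" ([column, row] as shares, 0 to 1, of the picture: columns of its width, rows of its height, amid what is visible of it).
- spotter.place_of(picture, name): "location" ([column, row] as shares, 0 to 1, of the picture: columns of its width, rows of its height: a listed point, or the origin of a listed thing).
The state is a dict: "clock": time; "q": joint angles; "joint_velocities": joint speeds; "joint_torque": joint torques, N m; "ee_pos": TCP position; "tool_rot": TCP orientation; "wrist_force": force on the tool from outside, world axes, zero at the start; "moment": the same for the moment, N m; "gripper_width": opening from 0.0 (shut) to 1.0 (fully open); "gripper_force": force on a finger pad.
Only numpy, scipy, OpenCV 4.12 (cv2) and the standard library are available. Lean on these libraries where they do the work, as an engineer would, in place of code of your own. Each camera call takes 0.05 s, during which the arm holds its last target. There are 200 camera calls.

## Task

Get the foam-board panel ready for cutting: push it gently until its long far edge sits square and pressed against the aluminium fence of the cutting jig, then slide it along to the left, up to the dark line scribed across the mat, until its left edge lies right on that line, and make sure that it is still pressed home against the fence there. Then stand the steel knob weight softly on the middle of the panel so that it stays put, and let go. Foam board dents easily, so never lean on it, and leave the cup, glue bottle and knife alone.

Things in the scene. Friction and masses are not known exactly. Their poses are not given: they have to be found in the camera images.
- jig: Cutting jig fixed to the bench: plywood base 280 mm (x) by 400 mm (y) by 12 mm with a 3 mm green cutting mat with pale 50 mm grid lines on it, so the mat's surface is 15 mm above the bench. Origin at the centre of the underside; x points to the fence (away from the robot), y points left along the fence.
- fence: Aluminium fence bar of the jig, 25 mm (x) by 400 mm (y) by 15 mm high, screwed on top of the mat along the jig's far side; rigid. Origin at the centre of its underside on the mat surface; axes as the jig's. Its working face, looking to the robot, lies 12.5 mm from its origin towards -x, i.e. at jig x = +90 mm.
- mark (a point): Point on the centre of the scribed line, on the mat surface at jig (40, 105, 15) mm; axes as the jig's. The line is the only dark one, 2 mm wide, straight across the mat along jig x (square to the fence) and carried on over the top of the fence. It is ink-filled and cannot be felt: there is no stop.
- panel: White foam-board panel loose on the mat, 100 mm (its x) by 150 mm (its y), 10 mm thick, about 35 g; too wide to grasp. Origin at the centre of its underside; x points roughly to the fence, y roughly left along it. Starts right of the line, clear of the fence, turned up to 0.25 rad. Slides on the mat under 1 N; about 5 N seats it firmly. Fingers pushing over 8 N, or a weight bumping it over 25 N, dent it.
- panel_edge (a point): Middle of the panel's left (short) edge, at its underside: the edge to bring onto the line. Axes as the panel's (75 mm along its y).
- panel_long_edge (a point): Middle of the panel's far (long) edge, at its underside: the edge that goes against the fence (50 mm along the panel's x). Fingertips pressed on the opposite, near edge hold it well enough to draw the panel along the fence.
- weight: Loose turned-steel knob weight, about 0.6 kg, standing on the bench to the left or right of the jig: round foot 60 mm across and 22 mm high, neck 16 mm, round knob 24 mm across between 38 and 60 mm above the underside, 62 mm in all. Origin at the centre of its underside. Grip the knob from above about 48 mm over the underside.
- cup: White plastic cup, 72 mm across, 85 mm high, beside the jig on the side where the weight is not. Origin at the centre of its underside. Leave alone.
- glue: White glue bottle, 48 mm across, 110 mm high, beside the far left end of the jig. Origin at the centre of its underside. Leave alone.
- knife: Yellow and black utility knife with its blade shut, 150 (along jig x) by 26 by 20 mm, lying on the mat to the left of the scribed line. Origin at the centre of its underside. Leave alone.

How it is judged:
By the outcome, as a careful person would: the job done as asked, in the order asked, and still so for the second after the job is handed in, with the robot touching nothing.
It also fails if it takes over 72 s, if anything falls off the work surface, if the arm or the gripper's body presses on something with over 40 N, if the wrist force passes 120 N, or if a joint passes its speed limit or range.

## Working session

There is one attempt and no reset: what is moved stays moved. The work goes in short steps, Python scripts to look and compute and a tool call to move; the robot and the scene stay as the last step left them, time stands still between calls to the robot, and variables do not carry over. Pictures are saved under pics/ and viewed, at most 10 in all, crops included, and the job is handed in when it is done.

Besides the shell and the picture viewer there is one more tool, called as a command line: name --argument value ..., lists and objects as JSON in quotes. send_rows: Moves the arm, as the interface text tells. Shifts and turns lie within -1 to 1; 1 stands for 500 mm of shift or pi/2 rad of turn. Its arguments: {"type":"object","properties":{"series":{"type":"array"},"newtons":{"type":"number"}},"required":["series"]}

```bash
mkdir -p pics
cat > h.py <<'E'
import numpy as np, cv2
from bench import bot, camera, job, spotter
def ray(c,uv):
    K,D,T=np.array(c["intrinsics"],float),np.array(c["D"],float),np.array(c["world_to_cam"],float)
    p=cv2.undistortPoints(np.array(uv,float).reshape(-1,1,2),K,D).reshape(-1,2)
    d=np.c_[p,np.ones(len(p))]@T[:3,:3]; o=-T[:3,:3].T@T[:3,3]
    return o,d
def onz(c,uv,z):
    o,d=ray(c,uv); return o+d*((z-o[2])/d[:,2])[:,None]
def proj(c,P):
    T=np.array(c["world_to_cam"],float); r=cv2.Rodrigues(T[:3,:3])[0]
    return cv2.projectPoints(np.array(P,float).reshape(-1,1,3),r,T[:3,3],np.array(c["intrinsics"],float),np.array(c["D"],float))[0].reshape(-1,2)
def tri(c1,u1,c2,u2):
    o1,d1=ray(c1,u1);o2,d2=ray(c2,u2)
    A=np.c_[d1[0],-d2[0]];s=np.linalg.lstsq(A,o2-o1,rcond=None)[0]
    a=o1+d1[0]*s[0];b=o2+d2[0]*s[1]; return (a+b)/2,np.linalg.norm(a-b)
E
python3 - <<'E'
from h import *
np.set_printoptions(precision=4,suppress=True)
a=camera("scene");b=camera("top")
cv2.imwrite("pics/s1.png",a["img"]);cv2.imwrite("pics/t1.png",b["img"])
S=np.array([560,420])
for n in "jig fence mark panel panel_edge panel_long_edge weight cup glue knife".split():
    r=[spotter.place_of(c,n) for c in(a,b)]
    print(n,[[(np.round(np.array(x["location"])*S,1).tolist(),round(x["score"],2)) for x in q[:2]] for q in r])
    if r[0] and r[1]:
        print("   ",*tri(a,np.array(r[0][0]["location"])*S,b,np.array(r[1][0]["location"])*S))
for c in(a,b): 
    T=np.array(c["world_to_cam"]);print(-T[:3,:3].T@T[:3,3],T[2,:3])
s=bot.read_state();print(s)
E
```

```text
jig [[([284.9, 228.8], 0.77), ([402.1, 298.0], 0.47)], [([279.2, 174.2], 0.2)]]
    [0.6054 0.0479 0.1038] 0.07230500087100943
fence [[([238.7, 253.7], 0.55)], [([273.5, 176.0], 0.76)]]
    [0.6505 0.0262 0.0129] 0.015391861250968007
mark [[([301.8, 274.0], 0.85)], []]
panel [[([281.9, 217.6], 0.91)], [([286.1, 229.8], 0.56)]]
    [0.5256 0.0017 0.0036] 0.0022101024907691304
panel_edge [[], [([251.8, 230.2], 0.68)]]
panel_long_edge [[([263.0, 229.7], 0.85)], [([285.4, 202.0], 0.93)]]
    [0.5841 0.006  0.0169] 0.005423849284309434
weight [[([252.8, 143.6], 0.84)], [([387.5, 276.1], 0.89)]]
    [ 0.4287 -0.2238  0.0017] 0.0012776771877088381
cup [[([400.8, 298.0], 0.83)], [([158.5, 248.8], 0.86)]]
    [ 0.4742  0.2887 -0.0022] 0.01052202030447204
glue [[], [([161.6, 204.4], 0.81), ([204.1, 242.4], 0.53)]]
knife [[([352.7, 259.5], 0.83), ([254.0, 142.7], 0.29)], [([201.4, 242.0], 0.74)]]
    [0.4935 0.1823 0.024 ] 0.0032960833308751255
[0.8712 0.3802 0.7027] [-0.3994 -0.4595 -0.7933]
[0.4004 0.0143 1.0418] [ 0.1589  0.0115 -0.9872]
{'clock': 1.1, 'q': array([ 1.1354,  0.4345,  0.025 ,  1.5732, -0.0116,  1.134 , -0.0751]), 'joint_velocities': array([-0.0002, -0.0005,  0.0007, -0.0002, -0.0011, -0.0005, -0.0014]), 'joint_torque': array([  0.0006, -66.7694,   0.9837, -31.4821,  -0.0607,   0.0325,
         0.0001]), 'ee_pos': array([ 0.2042, -0.5907,  0.2267]), 'tool_rot': array([ 3.1415, -0.    ,  0.3327]), 'wrist_force': array([-0.2985,  0.7035, -0.4166]), 'moment': array([ 0.0327, -0.0265,  0.0231]), 'gripper_force': 0.0, 'gripper_width': 1.0006752597999078}
```

View pics/s1.png

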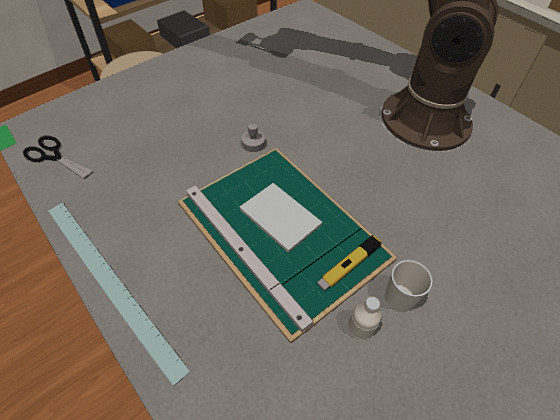

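View pics/t1.png

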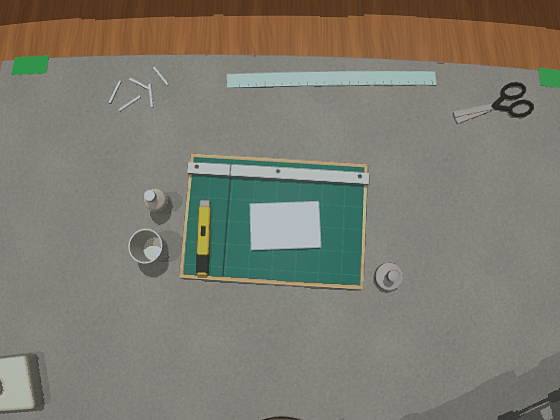

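```bash
cat >> h.py <<'E'
def prof(c,z,p,d,L=.012,n=97):
    """intensity profiles (gray) at world points p along unit dir d, +-L"""
    t=np.linspace(-L,L,n); P=p[:,None,:]+t[None,:,None]*d
    uv=proj(c,np.dstack([P,np.full(P.shape[:2],z)])).reshape(len(p),n,2).astype(np.float32)
    g=cv2.cvtColor(c["img"],cv2.COLOR_BGR2GRAY).astype(np.float32)
    return t,cv2.remap(g,uv[...,0],uv[...,1],cv2.INTER_LINEAR)
def line(c,z,p0,p1,d,kind,L=.012,n=40):
    """find line near p0..p1 moving along d; kind +1 dark->bright along d, -1, or 0 dark line. returns point, direction, rms"""
    d=np.array(d,float);p0=np.array(p0,float);p1=np.array(p1,float)
    p=p0+(p1-p0)*np.linspace(0,1,n)[:,None]
    t,I=prof(c,z,p,d,L); I=cv2.GaussianBlur(I,(7,1),1.5)
    w=np.median(I,1,keepdims=True)-I if kind==0 else kind*np.gradient(I,axis=1)
    w=np.clip(w,0,None); k=w.argmax(1)
    m=np.abs(np.arange(len(t))[None]-k[:,None])<14; ww=w*m
    off=(ww*t).sum(1)/(ww.sum(1)+1e-9)
    q=p+off[:,None]*d; ok=np.abs(off-np.median(off))<.012
    for _ in range(4):
        vx,vy,x,y=cv2.fitLine(q[ok].astype(np.float32),cv2.DIST_HUBER,0,1e-4,1e-6).ravel()
        nrm=np.array([-vy,vx]); r=(q-[x,y])@nrm; s=max(1e-4,np.median(abs(r[ok]))*3); ok=abs(r)<s
    v=np.array([vx,vy]); v*=np.sign(v@(p1-p0)); return np.array([x,y],float),v,r[ok].std(),ok.sum()
def panel_quad(c,z=.025):
    h=cv2.cvtColor(c["img"],cv2.COLOR_BGR2HSV)
    m=cv2.inRange(h,(0,0,150),(180,45,255))
    return h,m
E
python3 - <<'E'
from h import *
np.set_printoptions(precision=4,suppress=True)
a=camera("scene");b=camera("top")
seed={"b":dict(line=[(229,190),(224,265)],face=[(240,178),(360,183)],pan=[(250,204),(319,201),(321,248),(251,250)]),
      "a":dict(line=[(290,275),(350,237)],face=[(201,193),(308,322)],pan=[(240,208),(274,185),(322,220),(288,249)])}
for k,c in(("b",b),("a",a)):
    s=seed[k]
    L=onz(c,s["line"],.015)[:,:2]; F=onz(c,s["face"],.03)[:,:2]
    n=np.array([-(F[1]-F[0])[1],(F[1]-F[0])[0]]);n/=np.linalg.norm(n); n*=np.sign(n[0])
    e=np.array([-n[1],n[0]])
    print(k,"line",line(c,.015,*L,e,0,.008)); print("face",F,line(c,.03,*F,n,1,.008))
    h,m=panel_quad(c)
    num,lab=cv2.connectedComponents(m); ctr=np.array(s["pan"]).mean(0).astype(int); mm=(lab==lab[ctr[1],ctr[0]]).astype(np.uint8)
    cn=max(cv2.findContours(mm,0,cv2.CHAIN_APPROX_NONE)[0],key=len)
    W=onz(c,cn.reshape(-1,2),.025)[:,:2]; r=cv2.minAreaRect((W*1000).astype(np.float32)); print("panel",r, mm.sum())
    B=cv2.boxPoints(r)/1000; C=B.mean(0)
    for i in range(4):
        p,q=B[i],B[(i+1)%4]; o=(p+q)/2-C;o/=np.linalg.norm(o); 
        print("  edge",line(c,.025,p+.1*(q-p),q+.1*(p-q),o,-1,.008))
E
```

```text
b line (array([0.548 , 0.1318]), array([-0.9992,  0.0388], dtype=float32), np.float64(0.00013374979042369761), np.int64(31))
face [[ 0.6346  0.1046]
 [ 0.63   -0.1585]] (array([ 0.6351, -0.0277]), array([-0.0372, -0.9993], dtype=float32), np.float64(0.0004947061412678792), np.int64(40))
panel ((534.4478759765625, 4.379112243652344), (101.32986450195312, 150.9669952392578), 3.547734498977661) 3236
  edge (array([0.4835, 0.0021]), array([ 0.0639, -0.998 ], dtype=float32), np.float64(0.0003445443168479257), np.int64(37))
  edge (array([ 0.5393, -0.0709]), array([0.9978, 0.0665], dtype=float32), np.float64(0.0003531496725548756), np.int64(40))
  edge (array([0.5841, 0.0208]), array([-0.0662,  0.9978], dtype=float32), np.float64(0.00034424910607264137), np.int64(36))
  edge (array([0.5296, 0.0796]), array([-0.9981, -0.0622], dtype=float32), np.float64(0.0003992137957655872), np.int64(39))
a line (array([0.5478, 0.1315]), array([-0.9993,  0.0362], dtype=float32), np.float64(9.209417610300589e-05), np.int64(35))
face [[ 0.6313 -0.1482]
 [ 0.6516  0.2194]] (array([0.6357, 0.0095]), array([0.0407, 0.9992], dtype=float32), np.float64(0.00018884180523139087), np.int64(36))
panel ((532.3118286132812, 4.018348693847656), (100.2844467163086, 150.55484008789062), 3.510524272918701) 2668
  edge (array([ 0.4821, -0.0022]), array([ 0.0613, -0.9981], dtype=float32), np.float64(0.00015942335736287883), np.int64(40))
  edge (array([ 0.5269, -0.0723]), array([0.9979, 0.0655], dtype=float32), np.float64(0.00012374835579420334), np.int64(28))
  edge (array([0.5827, 0.0069]), array([-0.0613,  0.9981], dtype=float32), np.float64(0.0001263945266840997), np.int64(36))
  edge (array([0.5275, 0.0792]), array([-0.9982, -0.0607], dtype=float32), np.float64(0.00022606489727324883), np.int64(37))
```

send_rows --series '[[[0.03,-0.035,0],[0,0,0],70],[[0.0712,-0.0805,0],[0,0,0],70],[[0.0712,-0.0805,0],[0,0,0],70],[[0.0712,-0.0805,0],[0,0,0],70],[[0.0712,-0.0805,0],[0,0,0],70],[[0.0712,-0.0805,0],[0,0,0],70],[[0.0712,-0.0805,0],[0,0,0],70],[[0.0712,-0.0805,0],[0,0,0],70]]'

```text
clock: 2.2
ee_pos: [0.3567, -0.2201, 0.2271]
tool_rot: [3.141, -0.001, 0.333]
wrist_force: [1.1, -0.0, -0.1]
gripper_width: 0.766
gripper_force: 0.0
```

send_rows --series '[[[0.0712,-0.0805,0],[0,0,0],70],[[0.0712,-0.0805,0],[0,0,0],70],[[0.0712,-0.0805,0],[0,0,0],70],[[0.0712,-0.0805,0],[0,0,0],70],[[0.035,-0.04,0],[0,0,0],70],[[0,0,0],[0,0,0.08],70],[[0,0,0],[0,0,0.08],70],[[0,0,0],[0,0,0.076],70]]'

```text
clock: 3.2
ee_pos: [0.4482, 0.0018, 0.2268]
tool_rot: [3.142, -0.0, -0.042]
wrist_force: [0.0, -0.7, -0.9]
gripper_width: 0.764
gripper_force: 0.0
```

send_rows --series '[[[0,-0.01,0.06],[0,0,-0.002],70],[[0,0,0.1],[0,0,0],70],[[0,0,0.1],[0,0,0],70],[[0,0,0.08],[0,0,0],70],[[0,0,0.046],[0,0,0],70],[[0,0,0.02],[0,0,0],70],[[0,0,0.01],[0,0,0],70],[[0,0,0],[0,0,0],70]]'

```text
clock: 4.2
ee_pos: [0.4488, 0.0067, 0.0192]
tool_rot: [3.142, -0.001, -0.035]
wrist_force: [0.5, -0.1, 0.3]
gripper_width: 0.763
gripper_force: 0.0
```

send_rows --series '[[[0.014,0,0],[0,0,0.002],70],[[0.014,0,0],[0,0,0],70],[[0.012,0,0],[0,0,0],70],[[0.012,0,0],[0,0,0],70],[[0.012,0,0],[0,0,0],70],[[0.012,0,0],[0,0,0],70],[[0.012,0,0],[0,0,0],70],[[0,0,0],[0,0,0],70]]'

```text
clock: 5.2
ee_pos: [0.4929, 0.005, 0.0187]
tool_rot: [-3.141, -0.0, -0.038]
wrist_force: [-0.8, -0.1, 1.5]
gripper_width: 0.763
gripper_force: 0.0
```

send_rows --series '[[[0.008,0,0],[0,0,0],70],[[0.008,0,0],[0,0,0],70],[[0.008,0,0],[0,0,0],70],[[0.008,0,0],[0,0,0],70],[[0.008,0,0],[0,0,0],70],[[0.006,0,0],[0,0,0],70],[[0,0,0],[0,0,0],70]]'

```text
clock: 6.08
ee_pos: [0.5156, 0.0042, 0.0187]
tool_rot: [-3.142, -0.0, -0.038]
wrist_force: [0.4, -0.4, 0.1]
gripper_width: 0.759
gripper_force: 0.0
```

```bash
cat >> h.py <<'E'
J=-.0383; EX=np.array([np.cos(J),np.sin(J)]); EY=np.array([-np.sin(J),np.cos(J)])
FACE=.6353; LINE=.1523
def edges():
    """panel edges in jig-axes frame (mm rel. to face and line) from both cameras; boundaries of white blob by subpixel lines"""
    for k,ctr in(("top",None),("scene",None)):
        c=camera(k); h,m=panel_quad(c)
        f=np.array([.03,.015,0]) 
        # fence face and scribed line re-measured in same picture
        w=lambda x,y:EX*x+EY*y
        fl=line(c,.03,w(FACE,.14),w(FACE,-.14),EX,1,.008)
        ll=line(c,.015,w(.60,LINE),w(.43,LINE),EY,0,.008)
        print(k,"face %.1f line %.1f"%(1e3*(fl[0]@EX-FACE),1e3*(ll[0]@EY-LINE)),end=" ")
        q=proj(c,np.r_[w(.575,GY),.025]).ravel().astype(int)
        num,lab=cv2.connectedComponents(m); l=lab[q[1],q[0]]
        if l==0: print("no panel");continue
        cn=max(cv2.findContours((lab==l).astype(np.uint8),0,cv2.CHAIN_APPROX_NONE)[0],key=len).reshape(-1,2)
        W=onz(c,cn,.025)[:,:2]; W=np.c_[W@EX,W@EY]; lo,hi=np.percentile(W,3,axis=0),np.percentile(W,97,axis=0)
        for nm,p,q,d,s in(("left",(lo[0]+.02,hi[1]),(hi[0]-.02,hi[1]),EY,-1),("right",(lo[0]+.02,lo[1]),(hi[0]-.02,lo[1]),EY,-1),("far",(hi[0],lo[1]+.02),(hi[0],hi[1]-.02),EX,-1),("near",(lo[0],lo[1]+.02),(lo[0],hi[1]-.02),EX,-1)):
            if nm in("right","near"): d=-d
            r=line(c,.025,w(*p),w(*q),d,-1,.008); 
            v=r[1]; ang=np.arctan2(v@EX,v@EY) if nm in("far","near") else np.arctan2(v@EY,v@EX)
            print("%s (%.1f,%.1f) ang %.3f rms %.1f"%(nm,1e3*(r[0]@EX-FACE),1e3*(r[0]@EY-LINE),ang,1e3*r[2]),end="; ")
        print()
GY=.025
E
python3 - <<'E'
from h import *
edges(); print({k:np.round(v,4) for k,v in bot.read_state().items() if k in("clock","ee_pos","wrist_force","tool_rot")})
E
```

```text
top face 0.3 line 0.2 no panel
scene face -0.7 line 0.0 left (-59.4,-57.5) ang 0.001 rms 0.3; right (-64.3,-208.5) ang -0.004 rms 0.3; far (-10.7,-121.2) ang 0.001 rms 0.2; near (-112.4,-128.0) ang -0.000 rms 0.2; 
{'clock': np.float64(6.175), 'ee_pos': array([0.5153, 0.0042, 0.0187]), 'tool_rot': array([ 3.1416,  0.    , -0.038 ]), 'wrist_force': array([-0.2086,  0.6451, -0.7168])}
```

send_rows --series '[[[0.006,0,0],[0,0,0],70],[[0.005,0,0],[0,0,0],70],[[0.004,0,0],[0,0,0],70],[[0.002,0,0],[0,0,0],70],[[0,0,0],[0,0,0],70]]'

```text
clock: 6.8
ee_pos: [0.5239, 0.0039, 0.0187]
tool_rot: [-3.142, -0.0, -0.038]
wrist_force: [-1.0, -0.7, -0.6]
gripper_width: 0.759
gripper_force: 0.0
```

send_rows --series '[[[0.001,0,0],[0,0,0],70],[[0,0,0],[0,0,0],70]]'

```text
clock: 7.05
ee_pos: [0.5243, 0.0038, 0.0187]
tool_rot: [3.142, -0.0, -0.038]
wrist_force: [-0.1, 0.2, -0.1]
gripper_width: 0.761
gripper_force: 0.0
```

send_rows --series '[[[0.001,0,0],[0,0,0],70],[[0,0,0],[0,0,0],70]]'

```text
clock: 7.3
ee_pos: [0.5248, 0.0038, 0.0187]
tool_rot: [3.142, -0.0, -0.038]
wrist_force: [-0.6, -0.4, 0.5]
gripper_width: 0.759
gripper_force: 0.0
```

send_rows --series '[[[0.001,0,0],[0,0,0],70],[[0,0,0],[0,0,0],70]]'

```text
clock: 7.55
ee_pos: [0.5254, 0.0038, 0.0187]
tool_rot: [3.142, -0.0, -0.038]
wrist_force: [-0.3, 0.0, 0.1]
gripper_width: 0.765
gripper_force: 0.0
```

send_rows --series '[[[0.001,0,0],[0,0,0],70],[[0,0,0],[0,0,0],70]]'

```text
clock: 7.8
ee_pos: [0.5259, 0.0037, 0.0187]
tool_rot: [3.142, -0.0, -0.038]
wrist_force: [-0.2, 1.5, -0.1]
gripper_width: 0.763
gripper_force: 0.0
```

send_rows --series '[[[0.001,0,0],[0,0,0],70],[[0,0,0],[0,0,0],70]]'

```text
clock: 8.05
ee_pos: [0.5264, 0.0037, 0.0187]
tool_rot: [3.142, -0.0, -0.038]
wrist_force: [-0.4, 0.1, 0.2]
gripper_width: 0.761
gripper_force: 0.0
```

send_rows --series '[[[0.001,0,0],[0,0,0],70],[[0,0,0],[0,0,0],70]]'

```text
clock: 8.3
ee_pos: [0.5264, 0.0037, 0.0186]
tool_rot: [3.141, 0.001, -0.038]
wrist_force: [-2.7, -0.6, 1.0]
gripper_width: 0.761
gripper_force: 1.0
```

```bash
sed -i 's/(0,0,150),(180,45,255)/(0,0,120),(180,60,255)/' h.py
python3 - <<'E'
from h import *
edges(); print([np.round(bot.read_state()["wrist_force"],2).tolist() for _ in range(3)])
E
```

```text
top face 0.0 line 0.2 no panel
scene face 0.0 line -0.0 left (-263.5,431.2) ang 0.000 rms 0.0; right (-220.3,-844.2) ang -0.003 rms 5.0; far (317.7,249.8) ang 0.000 rms 0.0; near (-845.5,-98.3) ang 0.001 rms 4.6; 
[[-1.41, 0.46, 1.11], [-1.41, 0.46, 1.11], [-1.41, 0.46, 1.11]]
```

send_rows --series '[[[0.0008,0,0],[0,0,0],70],[[0,0,0],[0,0,0],70]]'

```text
clock: 8.65
ee_pos: [0.5265, 0.0037, 0.0186]
tool_rot: [3.141, 0.001, -0.038]
wrist_force: [-5.7, -0.4, 2.7]
gripper_width: 0.763
gripper_force: 2.6
```

send_rows --series '[[[0,-0.002,0],[0,0,0],70],[[0,-0.003,0],[0,0,0],70],[[0,-0.004,0],[0,0,0],70],[[0,-0.004,0],[0,0,0],70],[[0,-0.004,0],[0,0,0],70],[[0,-0.003,0],[0,0,0],70],[[0,0,0],[0,0,0],70]]'

```text
clock: 9.52
ee_pos: [0.5267, 0.0128, 0.0183]
tool_rot: [3.14, 0.002, -0.039]
wrist_force: [-5.1, -2.2, 0.3]
gripper_width: 0.764
gripper_force: 2.2
```

```bash
sed -i 's/(0,0,120),(180,60,255)/(0,0,150),(180,45,255)/' h.py
python3 - <<'E'
from h import *
edges()
f=[]
for _ in range(4):
    c=camera("top"); f.append(bot.read_state()["wrist_force"])
print(np.round(f,2)); cv2.imwrite("pics/t2.png",c["img"][130:310,150:430].repeat(2,0).repeat(2,1))
E
```

```text
top face 0.4 line 0.2 no panel
scene face 0.2 line 0.1 left (-42.2,1.9) ang -0.000 rms 0.1; right (-35.8,-307.1) ang -0.026 rms 4.3; far (22.9,-170.9) ang -0.000 rms 0.1; near (-101.7,-176.3) ang 0.003 rms 3.4; 
[[-4.26 -2.46  0.47]
 [-4.02 -3.03  0.46]
 [-4.62 -2.74 -0.26]
 [-4.8  -1.93  0.46]]
```

View pics/t2.png

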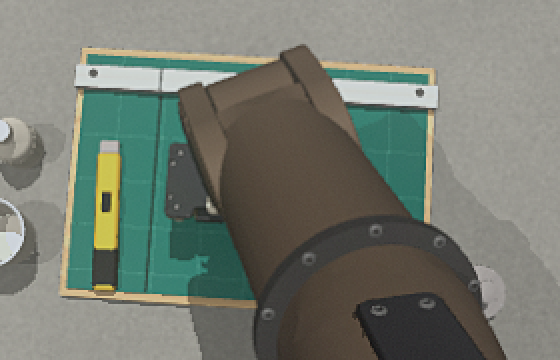

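```bash
cat >> h.py <<'E'
def lr(seed,k="scene",lx=None):
    c=camera(k); w=lambda x,y:EX*x+EY*y
    ll=line(c,.015,w(.60,LINE),w(.43,LINE),EY,0,.008)
    lref=[ll[0]+ll[1]*((x-ll[0]@EX)/(ll[1]@EX)) for x in (.55,.62)]
    for nm,y,d in(("left",LINE+seed,EY),("right",LINE+seed-.15,-EY)):
        r=line(c,.025,w(.55,y),w(.625,y),d,-1,.007); v=r[1]
        print(k,nm,"y_rel %.2f ang(world) %.4f rms %.2f n %d | line %.2f ang %.4f"%(1e3*(r[0]@EY-LINE),np.arctan2(v@EY,v@EX),1e3*r[2],r[3],1e3*(ll[0]@EY-LINE),np.arctan2(-ll[1]@EY,-ll[1]@EX)))
    print("F",np.round(np.mean([bot.read_state()["wrist_force"] for _ in range(1)],0),1),np.round(bot.read_state()["ee_pos"],4),bot.read_state()["clock"])
    return c
E
python3 - <<'E'
from h import *
c=lr(-.048); cv2.imwrite("pics/s2.png",c["img"][150:350,160:420].repeat(3,0).repeat(3,1))
E
```

```text
scene left y_rel -49.60 ang(world) -0.0010 rms 0.25 n 40 | line 0.00 ang -0.0003
scene right y_rel -200.63 ang(world) -0.0037 rms 0.31 n 39 | line 0.00 ang -0.0003
F [-5.  -2.3  0.3] [0.5267 0.0128 0.0183] 9.875
```

View pics/s2.png

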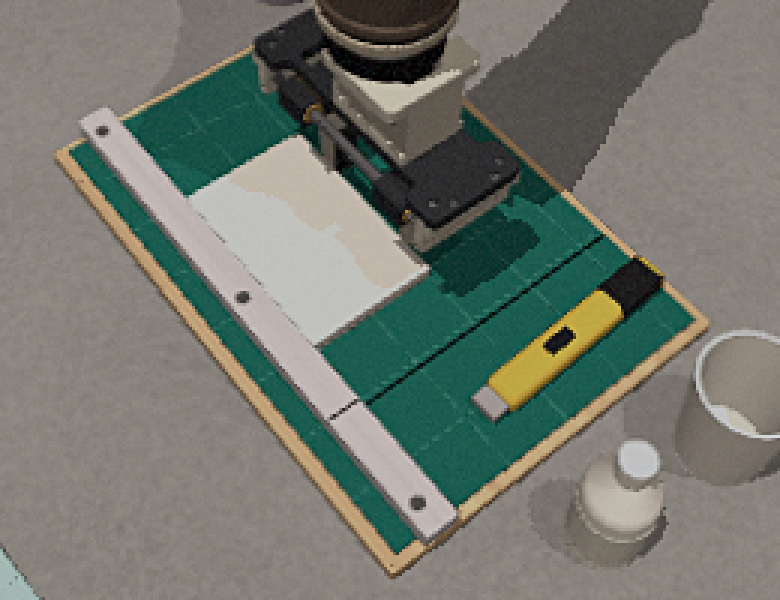

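send_rows --series '[[[0,-0.005,0],[0,0,0],70],[[0,-0.007,0],[0,0,0],70],[[0,-0.007,0],[0,0,0],70],[[0,-0.007,0],[0,0,0],70],[[0,-0.007,0],[0,0,0],70],[[0,-0.005,0],[0,0,0],70],[[0,0,0],[0,0,0],70]]'

```text
clock: 10.75
ee_pos: [0.5275, 0.0322, 0.0183]
tool_rot: [3.141, 0.001, -0.038]
wrist_force: [-5.0, -2.1, 0.7]
gripper_width: 0.766
gripper_force: 2.4
```

Run:
```python
from h import *
c=lr(-.031)
```

```text
scene left y_rel -30.00 ang(world) -0.0009 rms 0.10 n 27 | line 0.08 ang 0.0002
scene right y_rel -181.16 ang(world) 0.0021 rms 0.31 n 40 | line 0.08 ang 0.0002
F [-5.9 -2.  -0. ] [0.5275 0.0322 0.0183] 10.8
```

send_rows --series '[[[0,-0.006,0],[0,0,0],70],[[0,-0.008,0],[0,0,0],70],[[0,-0.008,0],[0,0,0],70],[[0,-0.008,0],[0,0,0],70],[[0,-0.008,0],[0,0,0],70],[[0,-0.008,0],[0,0,0],70],[[0,-0.006,0],[0,0,0],70],[[0,0,0],[0,0,0],70]]'

```text
clock: 11.8
ee_pos: [0.5285, 0.0585, 0.0184]
tool_rot: [3.141, 0.001, -0.038]
wrist_force: [-5.2, -1.3, -1.0]
gripper_width: 0.761
gripper_force: 2.4
```

Run:
```python
from h import *
c=lr(-.005)
```

```text
scene left y_rel -3.77 ang(world) 0.0029 rms 0.16 n 36 | line 0.01 ang -0.0011
scene right y_rel -154.91 ang(world) -0.0005 rms 0.26 n 39 | line 0.01 ang -0.0011
F [-4.6 -1.  -0.3] [0.5285 0.0585 0.0184] 11.85
```

send_rows --series '[[[0,-0.003,0],[0,0,0],70],[[0,-0.003,0],[0,0,0],70],[[0,-0.0024,0],[0,0,0],70],[[0,0,0],[0,0,0],70]]'

```text
clock: 12.35
ee_pos: [0.5287, 0.0622, 0.0184]
tool_rot: [3.141, 0.001, -0.038]
wrist_force: [-5.1, -1.9, 0.4]
gripper_width: 0.761
gripper_force: 2.4
```

Run:
```python
from h import *
lr(-.001);c=lr(-.0015,"top"); cv2.imwrite("pics/t3.png",c["img"][150:290,170:370].repeat(3,0).repeat(3,1))
```

```text
scene left y_rel -0.05 ang(world) 0.0010 rms 0.16 n 30 | line 0.38 ang 0.0066
scene right y_rel -151.09 ang(world) -0.0025 rms 0.12 n 31 | line 0.38 ang 0.0066
F [-5.7 -3.  -0.7] [0.5287 0.0623 0.0184] 12.4
top left y_rel 0.12 ang(world) -0.1201 rms 3.20 n 39 | line 3.49 ang 0.0469
top right y_rel -150.81 ang(world) 0.0190 rms 0.24 n 20 | line 3.49 ang 0.0469
F [-4.7 -1.9  0. ] [0.5287 0.0623 0.0184] 12.45
```

View pics/t3.png

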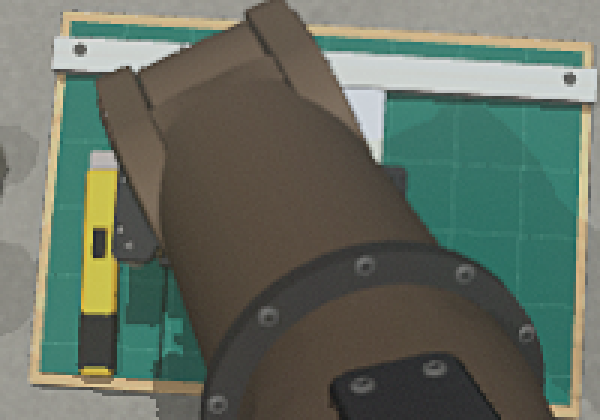

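send_rows --series '[[[0,-0.0012,0],[0,0,0],70],[[0,0,0],[0,0,0],70],[[-0.002,0,0],[0,0,0],70],[[-0.004,0,0],[0,0,0],70],[[-0.01,0,0],[0,0,0],70],[[-0.02,0,0],[0,0,0],70],[[0,0,-0.04],[0,0,0],70],[[0,0,-0.1],[0,0,0],70]]'

```text
clock: 13.45
ee_pos: [0.5092, 0.064, 0.0878]
tool_rot: [3.141, 0.004, -0.037]
wrist_force: [1.0, 0.8, -0.4]
gripper_width: 0.763
gripper_force: 0.0
```

Run:
```python
from h import *
lr(-.000)
c=lr(-.0,"top"); s=bot.read_state(); print(s["tool_rot"],s["q"])
a=camera("scene")
S=np.array([560,420])
r=spotter.place_of(a,"weight"); print([(np.array(x["location"])*S,x["score"]) for x in r[:2]])
print(onz(a,np.array(r[0]["location"])*S,0))
```

```text
scene left y_rel 1.01 ang(world) 0.0053 rms 0.19 n 33 | line 0.67 ang 0.0149
scene right y_rel -149.99 ang(world) -0.0005 rms 0.24 n 38 | line 0.67 ang 0.0149
F [1.5 0.7 4.5] [0.5131 0.0652 0.0948] 13.5
top left y_rel 0.99 ang(world) -0.0212 rms 4.04 n 40 | line 7.00 ang -0.0012
top right y_rel -149.60 ang(world) -0.0115 rms 0.37 n 27 | line 7.00 ang -0.0012
F [0.9 0.9 0.7] [0.5138 0.0652 0.0929] 13.55
[-3.1399434  -0.00707703 -0.03760994] [ 0.02189234  0.44379318 -0.33154391  1.96978452  0.20682165  0.75277257
 -2.03886034]
[(array([252.616, 142.296]), 0.74)]
[[ 0.42458092 -0.22885485  0.        ]]
```

send_rows --series '[[[0,0,-0.1],[0,0,0],80],[[-0.017,0.06,-0.08],[0,0,0],80],[[-0.017,0.11,-0.04],[0,0,0],80],[[-0.017,0.115,0],[0,0,0],80],[[-0.017,0.115,0],[0,0,0],80],[[-0.017,0.115,0],[0,0,0],80],[[-0.017,0.115,0],[0,0,0],80],[[-0.017,0.115,0],[0,0,0],80]]'

```text
clock: 14.65
ee_pos: [0.4366, -0.3072, 0.1974]
tool_rot: [-3.141, 0.002, -0.038]
wrist_force: [0.7, 0.5, 0.4]
gripper_width: 0.872
gripper_force: 0.0
```

send_rows --series '[[[-0.017,0.09,0],[0,0,0],80],[[0,0,0],[0,0,0],80],[[0,0,0],[0,0,0],80]]'

```text
clock: 15.02
ee_pos: [0.4274, -0.3493, 0.1975]
tool_rot: [-3.14, 0.001, -0.038]
wrist_force: [0.2, -0.2, -0.2]
gripper_width: 0.873
gripper_force: 0.0
```

Run:
```python
from h import *
c=lr(0);b=lr(0,"top"); s=bot.read_state(); print(s["ee_pos"],s["tool_rot"])
w=lambda x,y:EX*x+EY*y
# gap at the fence: near edge of panel top vs face, both views
for k,i in(("scene",c),("top",b)):
    n=line(i,.025,w(FACE-.1,LINE-.13),w(FACE-.1,LINE-.02),-EX,-1,.008)
    f=line(i,.03,w(FACE,-.14),w(FACE,-.02),EX,1,.006)
    print(k,"near x_rel %.2f ang %.4f rms %.2f | face %.2f ang %.4f"%(1e3*(n[0]@EX-FACE),np.arctan2(-n[1]@EX,n[1]@EY),1e3*n[2],1e3*(f[0]@EX-FACE),np.arctan2(-f[1]@EX,f[1]@EY)))
S=np.array([560,420]);r=[spotter.place_of(i,"weight")[0] for i in(c,b)]
print(tri(c,np.array(r[0]["location"])*S,b,np.array(r[1]["location"])*S))
I=np.vstack([b["img"][160:235,210:330].repeat(4,0).repeat(4,1), b["img"][240:310,340:460].repeat(4,0).repeat(4,1)])
cv2.imwrite("pics/t4.png",I); cv2.imwrite("pics/s4.png",np.vstack([c["img"][200:300,230:350],c["img"][110:160,200:320]]).repeat(4,0).repeat(4,1))
```

```text
scene left y_rel 1.03 ang(world) 0.0041 rms 0.17 n 33 | line 0.40 ang 0.0085
scene right y_rel -149.97 ang(world) 0.0024 rms 0.26 n 38 | line 0.40 ang 0.0085
F [ 0.5 -0.4 -0.5] [ 0.4278 -0.3488  0.1979] 15.075
top left y_rel 1.61 ang(world) -0.0056 rms 0.39 n 39 | line 2.39 ang 0.0452
top right y_rel -149.56 ang(world) -0.0081 rms 0.40 n 38 | line 2.39 ang 0.0452
F [ 0.5  1.1 -0.8] [ 0.428  -0.3487  0.1982] 15.125
[ 0.42803989 -0.34871031  0.19815873] [-3.14053952e+00  6.56065810e-04 -3.57591291e-02]
scene near x_rel -101.49 ang 0.0022 rms 0.06 | face -0.90 ang -0.0021
top near x_rel -100.27 ang -0.0004 rms 0.25 | face 0.27 ang 0.0030
(array([ 0.43139511, -0.22602688,  0.00276991]), np.float64(0.0011646575782958894))
```

View pics/t4.png

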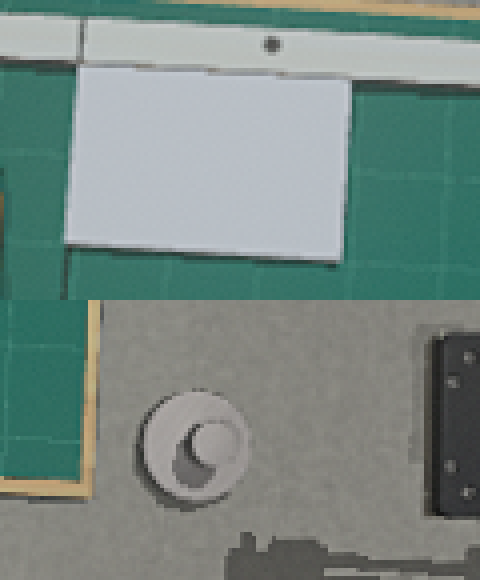

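View pics/s4.png

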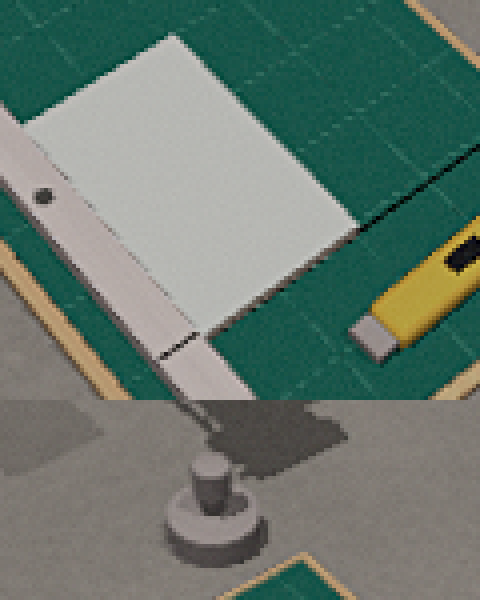

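Run:
```python
from h import *
np.set_printoptions(precision=4,suppress=True)
b=camera("top");c=camera("scene")
print(onz(b,[(394.3,275.4)],.06),onz(b,[(388.6,276.2)],.022),onz(c,[(252.5,126.3)],.061),onz(c,[(253.8,141)],.022))
print(tri(b,[(394.3,275.4)],c,[(252.5,126.3)]))
w=lambda x,y:EX*x+EY*y
print("panel centre",w(FACE-.05,LINE+.0006-.075)); print(bot.read_state()["ee_pos"])
```

```text
[[ 0.4292 -0.2253  0.06  ]] [[ 0.4284 -0.222   0.022 ]] [[ 0.4286 -0.2207  0.061 ]] [[ 0.4334 -0.2116  0.022 ]]
(array([ 0.428 , -0.2243,  0.0588]), np.float64(0.003416781602500441))
panel centre [0.5879 0.0554]
[ 0.428  -0.3495  0.1987]
```

send_rows --series '[[[-0.001,-0.06,0],[0,0,0],50],[[-0.003,-0.1,0],[0,0,0],50],[[-0.003,-0.09,0],[0,0,0],50],[[0,0,0.05],[0,0,0],50],[[0,0,0.1],[0,0,0],50],[[0,0,0.09],[0,0,0],50],[[0,0,0.06],[0,0,0],50],[[0,0,0.02],[0,0,0],50]]'

```text
clock: 16.32
ee_pos: [0.4281, -0.2246, 0.0374]
tool_rot: [-3.141, 0.002, -0.037]
wrist_force: [0.3, -1.0, 0.6]
gripper_width: 0.55
gripper_force: 0.0
```

send_rows --series '[[[0,0,0.01],[0,0,0],50],[[0,0,0.005],[0,0,0],50],[[0,0,0],[0,0,0],50],[[0,0,0],[0,0,0],50]]'

```text
clock: 16.82
ee_pos: [0.4293, -0.2256, 0.0318]
tool_rot: [3.141, -0.001, -0.038]
wrist_force: [-0.3, 0.3, 0.0]
gripper_width: 0.543
gripper_force: 0.0
```

send_rows --newtons 25 --series '[[[0,0,0.004],[0,0,0],50],[[0,0,0],[0,0,0],34],[[0,0,0],[0,0,0],26],[[0,0,0],[0,0,0],15],[[0,0,0],[0,0,0],15],[[0,0,0],[0,0,0],15],[[0,0,0],[0,0,0],15]]'

```text
clock: 17.7
ee_pos: [0.4289, -0.2251, 0.0292]
tool_rot: [-3.141, 0.0, -0.038]
wrist_force: [1.2, 4.0, -0.4]
gripper_width: 0.251
gripper_force: 25.0
```

send_rows --series '[[[0,0,-0.02],[0,0,0],15],[[0,0,-0.04],[0,0,0],15],[[0,0,-0.06],[0,0,0],15],[[0,0,-0.06],[0,0,0],15],[[0,0,0],[0,0,0],15]]'

```text
clock: 18.32
ee_pos: [0.4299, -0.2266, 0.1212]
tool_rot: [3.139, -0.004, -0.039]
wrist_force: [0.4, -0.0, -6.0]
gripper_width: 0.253
gripper_force: 25.0
```

Run:
```python
from h import *
c=camera("scene"); s=bot.read_state(); print(s["ee_pos"],s["tool_rot"],s["wrist_force"],s["gripper_width"]*91.8)
cv2.imwrite("pics/s5.png",c["img"][60:170,190:330].repeat(4,0).repeat(4,1))
```

```text
[ 0.42897669 -0.22618927  0.11971555] [ 3.14037295e+00 -1.43726780e-03 -3.89351299e-02] [-0.20386892 -0.19323495 -6.29553975] 22.927938725953833
```

View pics/s5.png

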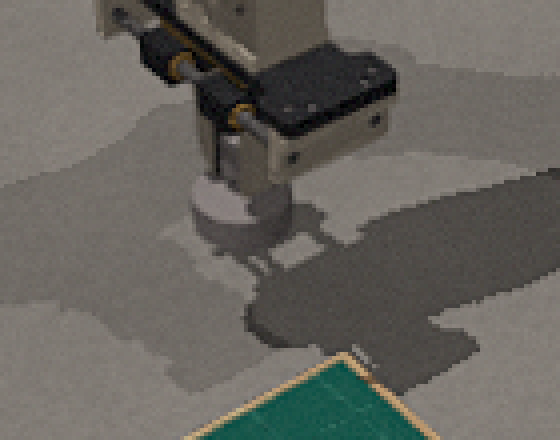

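send_rows --series '[[[0.018,-0.035,0],[0,0,0],15],[[0.041,-0.08,0],[0,0,0],15],[[0.047,-0.092,0],[0,0,0],15],[[0.047,-0.092,0],[0,0,0],15],[[0.047,-0.092,0],[0,0,0],15],[[0.047,-0.092,0],[0,0,0],15],[[0.03,-0.057,0],[0,0,0],15],[[0.019,-0.035,0],[0,0,0],15]]'

```text
clock: 19.38
ee_pos: [0.5872, 0.0577, 0.1173]
tool_rot: [3.141, 0.003, -0.036]
wrist_force: [0.8, -0.7, -4.9]
gripper_width: 0.249
gripper_force: 25.0
```

send_rows --series '[[[0,0,0],[0,0,0],15],[[0,0,0],[0,0,0],15],[[0,0,0],[0,0,0],15]]'

```text
clock: 19.75
ee_pos: [0.5872, 0.0544, 0.119]
tool_rot: [3.141, 0.001, -0.04]
wrist_force: [-0.6, -0.8, -6.5]
gripper_width: 0.252
gripper_force: 25.0
```

send_rows --series '[[[0,0,0.015],[0,0,0],15],[[0,0,0.03],[0,0,0],15],[[0,0,0.03],[0,0,0],15],[[0,0,0.02],[0,0,0],15],[[0,0,0.012],[0,0,0],15],[[0,0,0.008],[0,0,0],15],[[0,0,0.004],[0,0,0],15],[[0,0,0],[0,0,0],15]]'

```text
clock: 20.75
ee_pos: [0.5878, 0.0563, 0.0599]
tool_rot: [3.142, -0.0, -0.038]
wrist_force: [0.6, 0.1, -5.9]
gripper_width: 0.251
gripper_force: 25.0
```

send_rows --series '[[[0,0,0.002],[0,0,0],15],[[0,0,0],[0,0,0],15],[[0,0,0],[0,0,0],15]]'

```text
clock: 21.12
ee_pos: [0.5878, 0.0563, 0.0588]
tool_rot: [-3.142, -0.0, -0.038]
wrist_force: [0.3, 0.0, -6.0]
gripper_width: 0.253
gripper_force: 25.0
```

4.6 mm above expected contact; creep down.

send_rows --series '[[[0,0,0.002],[0,0,0],15],[[0,0,0.002],[0,0,0],15],[[0,0,0.002],[0,0,0],15],[[0,0,0],[0,0,0],15]]'

```text
clock: 21.62
ee_pos: [0.5876, 0.0563, 0.0556]
tool_rot: [3.142, 0.0, -0.038]
wrist_force: [-0.0, -0.1, -6.1]
gripper_width: 0.255
gripper_force: 25.0
```

send_rows --series '[[[0,0,0.001],[0,0,0],15],[[0,0,0.001],[0,0,0],15],[[0,0,0],[0,0,0],15]]'

```text
clock: 22.0
ee_pos: [0.5877, 0.0562, 0.0547]
tool_rot: [3.142, 0.0, -0.038]
wrist_force: [0.5, 0.2, -6.3]
gripper_width: 0.255
gripper_force: 25.0
```

send_rows --series '[[[0,0,0.001],[0,0,0],15],[[0,0,0],[0,0,0],15]]'

```text
clock: 22.25
ee_pos: [0.5878, 0.0563, 0.0543]
tool_rot: [3.142, -0.0, -0.038]
wrist_force: [0.2, 0.1, -5.0]
gripper_width: 0.248
gripper_force: 25.0
```

send_rows --series '[[[0,0,0.0008],[0,0,0],15],[[0,0,0],[0,0,0],15]]'

```text
clock: 22.5
ee_pos: [0.5879, 0.0564, 0.0542]
tool_rot: [-3.141, -0.0, -0.038]
wrist_force: [-1.5, 0.2, -0.9]
gripper_width: 0.256
gripper_force: 25.0
```

send_rows --series '[[[0,0,0.0005],[0,0,0],15],[[0,0,0],[0,0,0],15]]'

```text
clock: 22.75
ee_pos: [0.5879, 0.0565, 0.0541]
tool_rot: [-3.141, -0.0, -0.038]
wrist_force: [-2.8, 1.3, 6.0]
gripper_width: 0.251
gripper_force: 25.0
```

send_rows --newtons 6 --series '[[[0,0,-0.0004],[0,0,0],22],[[0,0,0],[0,0,0],22],[[0,0,0],[0,0,0],24],[[0,0,0],[0,0,0],27],[[0,0,0],[0,0,0],32],[[0,0,0],[0,0,0],40],[[0,0,0],[0,0,0],50],[[0,0,0],[0,0,0],50]]'

```text
clock: 23.75
ee_pos: [0.5877, 0.0562, 0.0538]
tool_rot: [3.142, -0.0, -0.038]
wrist_force: [0.1, 0.2, 0.5]
gripper_width: 0.538
gripper_force: 0.0
```

send_rows --series '[[[0,0,-0.02],[0,0,0],50],[[0,0,-0.06],[0,0,0],50],[[0,0,-0.1],[0,0,0],50],[[0,0,-0.1],[0,0,0],50],[[0,0.05,-0.06],[0,0,0],50],[[0,0.1,0],[0,0,0],50],[[0,0.1,0],[0,0,0],50],[[0,0.1,0],[0,0,0],50]]'

```text
clock: 24.75
ee_pos: [0.5809, -0.12, 0.2248]
tool_rot: [3.141, -0.001, -0.038]
wrist_force: [1.2, 0.3, -1.0]
gripper_width: 0.542
gripper_force: 0.0
```

send_rows --series '[[[0,0.1,0],[0,0,0],50],[[0,0.1,0],[0,0,0],50],[[0,0.1,0],[0,0,0],50],[[0,0.05,0],[0,0,0],50],[[0,0,0],[0,0,0],50],[[0,0,0],[0,0,0],50]]'

```text
clock: 25.5
ee_pos: [0.5748, -0.292, 0.2242]
tool_rot: [-3.141, -0.0, -0.037]
wrist_force: [0.3, 0.9, 0.7]
gripper_width: 0.542
gripper_force: 0.0
```

Run:
```python
from h import *
c=lr(0.0005);b=lr(0.0008,"top")
w=lambda x,y:EX*x+EY*y
for k,i in(("scene",c),("top",b)):
    n=line(i,.025,w(FACE-.1,LINE-.13),w(FACE-.1,LINE-.02),-EX,-1,.008)
    f=line(i,.03,w(FACE,-.14),w(FACE,-.02),EX,1,.006)
    l=line(i,.015,w(.525,LINE),w(.43,LINE),EY,0,.008)
    print(k,"near %.2f ang %.4f | face %.2f | line %.2f"%(1e3*(n[0]@EX-FACE),np.arctan2(-n[1]@EX,n[1]@EY),1e3*(f[0]@EX-FACE),1e3*(l[0]@EY-LINE)))
cv2.imwrite("pics/f.png",np.hstack([b["img"][150:300,140:390],c["img"][160:310,220:370]]).repeat(2,0).repeat(2,1))
```

```text
scene left y_rel 1.07 ang(world) 0.0038 rms 0.22 n 36 | line 0.62 ang 0.0121
scene right y_rel -150.04 ang(world) 0.0005 rms 0.19 n 35 | line 0.62 ang 0.0121
F [-0.1  0.7 -0.4] [ 0.5749 -0.2916  0.2242] 25.55
top left y_rel 1.76 ang(world) -0.0060 rms 0.39 n 38 | line 2.45 ang 0.0475
top right y_rel -149.71 ang(world) -0.0104 rms 0.38 n 38 | line 2.45 ang 0.0475
F [-0.7 -0.4  0. ] [ 0.575  -0.2916  0.2241] 25.6
scene near -101.50 ang 0.0011 | face -0.87 | line 0.05
top near -100.25 ang -0.0016 | face 0.28 | line 0.28
```

View pics/f.png

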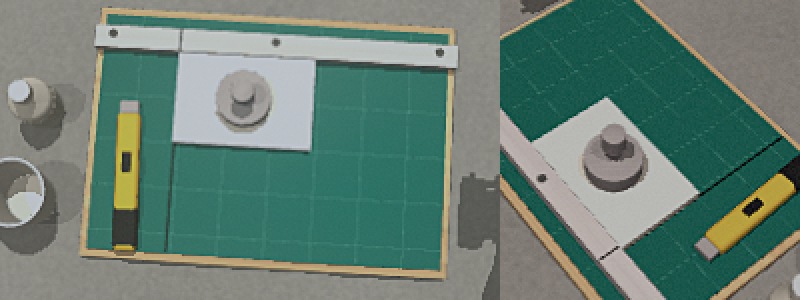

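The final picture shows the panel flush to the fence, its left edge about 0.5 mm from the line's centre, and the weight standing mid-panel. It is ready to hand in.

```bash
python3 -c "
from bench import job; print(job.job_done())"
```

```text
the job is handed in; nothing more can be done
None
```

I handed the job in at about 26 s; the panel is square and flush against the fence, its left edge is about 0.5 mm left of the line's centre (within its 2 mm width), and the weight stands on the middle of the panel, released, with the cup, glue bottle and knife untouched.

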